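Hold the forge's sprung air gate half open by its grip sleeve

ROBOT

A 7-joint arm with a two-finger parallel gripper is mounted at the origin on the work surface. World frame = base frame: x ahead of the robot, y to its left, z up, the work surface at z = 0. Lengths are in m, angles in rad, forces in N, time in s.
With the tool pointing down it reaches from about 0.425 to 0.925 m from the base axis. Payload 6.8 kg.
Tool frame: the origin (TCP) lies at the very end of the fingers, on their centre line; the grasp point (between the pads) lies 19 mm behind it; x points along the fingers, y is the direction in which the jaws open and shut, and the axes are right-handed (so a half turn about x gives the same grasp; the last joint's range is limited). The gripper opens to 85 mm and grips with 20 to 120 N. Pads are 22 mm wide; open, the fingers measure 114 mm over their backs; the gripper's body (76 mm by 85 mm) begins 54 mm behind the grasp point. The pads swing forward as they close: fully open they stand 13 mm farther back than shut.
Start: joints at [1.125, 0.477, 0.022, 1.555, -0.011, 1.109, -0.083], TCP at [0.224, -0.637, 0.231] pointing down, gripper open.
Joint ranges: [-2.96, 2.96], [-0.34, 2.1], [-1.41, 1.46], [0.24, 2.44], [-1.37, 4.51], [0.17, 1.92], [-2.96, 2.96]. Speed limits (rad/s): [2.39, 2.39, 3.14, 3.14, 3.14, 3.14, 3.14].

INTERFACE

Orientations are given as a 3x3 rotation matrix whose columns are the frame's x, y, z axes.
In Python, from workcell import * gives the robot as it stands.
- The arm moves only by the tool move_arm, never from a script. Its argument "commands" is a list of rows, each a list of 2 entries, a list of its own where there are three numbers: the shift along the tool's x, y, z in mm, then the turn about the tool's x in degrees. In form: [[[x, y, z], spin], ...]. A call has 1 to 10 rows; each row is the pose to reach, as a shift and turn from the pose commanded when the call began, along the tool's axes at that moment; what a row does not reach only later rows make up. A row lasts 1/10 s, in which the tool goes at most 50 mm and 8.59 degrees, less where a joint would pass 70% of its speed; a pose out of reach is approached as far as the arm can. A call with a gripper value outside its range is refused whole. "claw" is the finger opening in mm, from 0 to 85.4, set as the call begins (left out, the last holds). The fingers move at their own pace and stop on an object; "newtons" is the grip in N (left out, the last holds). Time passes only in rows, so rows that repeat a pose let the fingers close. It gives the time, the measured TCP pose, the force and the opening at its end, in the units of the state.
- sense(): the state, without advancing time (a new reading comes with each control period).
- get_image(name): name is "side" or "top" or "wrist"; returns the picture (400x640x3 uint8, red, green, blue); there is no depth.
- get_calibration(name): a dict with "fx", "fy", "cx", "cy" (pixels), "T" (4x4, takes a point from camera to world coordinates). Camera axes: x right, y up, looking along -z (the intrinsics and any distortion apply to the point x, -y, -z); pixel columns grow to the right and rows downward; lengths in m; the calibration is good to about 2 mm. A picture is of the moment at which its call begins: read the wrist's pose just before it. get_calibration takes no time and is no camera call; for the wrist camera it gives the pose at the moment of the call.
- sign_off(): hands the job in, once; it reports no verdict.
Trained networks look in the newest picture that a camera, given by its name, has taken for a name from the list of things; names that differ only in an ending like _2 or _b are one class to them, and where a whole thing is asked for, a point or a joint stands for the part that bears it (a point fixed in the world has none). Each returns a list of dicts, best first, with "conf" (0 to 1); they miss things now and then, are a little off and sometimes report something else, mostly with a low value. They report only what shows in the picture. A call takes as long as a camera call. They do not tell look-alikes from the thing itself.
- find_in(label, camera): "point" ([column, row] in pixels, amid what is visible of it).
- spot_point(label, camera): "point" ([column, row] in pixels: a listed point, or the origin of a listed thing).
The state is a dict: "time_s": time; "q": joint angles; "dq": joint speeds; "joint_efforts": joint torques, N m; "position": TCP position; "tool_rot": TCP orientation; "contact_force": force on the tool from outside, world axes, zero at the start; "moment": the same for the moment, N m; "width": finger opening in m.
Only numpy, scipy, OpenCV 4.12 (cv2) and the standard library are available. Lean on these libraries where they do the work, as an engineer would, in place of code of your own. Each camera call takes 0.05 s, during which the arm holds its last target. There are 200 camera calls.

TASK

Slip the tall wooden grip sleeve all the way down over the upright pin of the forge's air shutter while the shutter is still shut, then use the sleeve to slide the shutter open against its spring to half travel, so that its edge lies across the middle of the round air port. Move the shutter only by the sleeve (do not touch the bare pin or the shutter plate with the gripper) and leave the other things on the bench where they are. The spring would shut it again, so finish while still gripping the sleeve and holding the shutter at half travel; do not let go.

Things in the scene. Friction and masses are not known exactly. Their poses are not given: they have to be found in the camera images.
- sleeve_mid (a point): centre (half-way up, on the axis) of the loose grip sleeve: a plain light-wood tube standing upright on the bench, outside diameter 40 mm, through bore 21 mm, 70 mm tall, 50 to 100 g; z is its axis. A lower, wider steel collar (64 mm across, 22 mm tall) and an open tin can (72 mm across, 85 mm tall) stand at two other places of the same area, about 0.11 m or more away centre to centre.
- sleeve: the same sleeve as a body; origin at the centre of its underside, 35 mm below sleeve_mid
- airbox: the forge's air box, fixed to the bench: a grey steel box 170 mm (its x) by 270 mm (its y), top plate at 60 mm; origin at the centre of its underside, z up. Its +y is the direction in which the shutter opens. Guide rails 8 mm high run along y at x = -47 and +47 mm; a 20 mm thick spring barrel lies at x = +68 mm, y = 45 to 130 mm, up to 22 mm above the top plate. An air pipe stub 56 mm across sticks 50 mm out of its -y end, below the level of the top plate.
- port (a point): centre of the round air port (66 mm across) in the top plate of the air box, at y = -60 mm of the air box; the shut shutter covers it wholly
- shutter: the shutter: a dark steel plate 80 x 115 x 4 mm sliding between the rails on the top plate, with its steel pin: a foot collar 30 mm across, 4 mm high, and on it an upright pin 16 mm in diameter standing 56 mm above the foot collar, its top 6 mm tapered to 8 mm. At half travel its -y edge crosses the middle of the port and its small pointer meets the brass mark beside the -x rail. Origin on the pin axis, under the plate
- pin_foot (a point): point on the pin's axis at the top of its foot collar, where the sleeve comes to rest (69 mm above the bench); with the sleeve fully down sleeve_mid is 35 mm above it. z is the pin's axis, y the opening direction. It moves with the shutter; shut, it lies at x = 0, y = 0 of the air box
- pin_top (a point): top of the pin, 56 mm above pin_foot, 125 mm above the bench
- travel (a joint): how far the shutter is open, in m: 0 shut (as it starts), 0.070 fully open at its stop, half travel 0.035; it grows as the shutter slides along the air box's +y. A spring shuts it: about 4.5 N at 0, rising 1.5 N per 10 mm to about 10 N at half and 15 N at full travel
- tin: open tin can, a bystander, 72 mm across, 85 mm tall; origin at the centre of its underside
- collar: low steel collar, a bystander, 64 mm across, 22 mm tall; origin at the centre of its underside
- hammer: hammer lying on the bench to the robot's right, a bystander, about 300 mm long
- flatbar: steel flat bar lying on the bench to the robot's left, a bystander, 300 x 40 x 8 mm
Not all that is in view belongs to the job. What is meant by the sleeve is not blue, pink or red, and is the smaller of those in its own colour.

How it is judged:
On the way:
1. the sleeve is fully down over the pin while the shutter is still shut (horizontal distance between sleeve_mid and pin_foot below 0.008 m and z of sleeve_mid in the frame of pin_foot between 0.025 and 0.043 m and angle between sleeve_mid's own z axis and vertical below 0.2 rad and value of joint travel below 0.012 m), for 0.2 s.
At the end, for the whole second after the job is handed in: the shutter stands still at half travel (35 mm, within 5 mm), held by the sleeve (over 4 N from sleeve on shutter) with the fingers gripping the sleeve (over 2 N); the sleeve is down over the pin (underside within 8 mm of the foot collar, within 8 mm of the axis, upright within 0.2 rad) (horizontal distance between sleeve_mid and pin_foot below 0.008 m and z of sleeve_mid in the frame of pin_foot between 0.025 and 0.043 m and angle between sleeve_mid's own z axis and vertical below 0.2 rad and value of joint travel between 0.03 and 0.04 m and velocity of joint travel between -0.01 and 0.01 m/s and contact force between the fingers and sleeve above 2 N and contact force between sleeve and shutter above 4 N); the arm keeps its last pose, push and grip.
It fails at once if the gripper or arm pushes on the bare pin or the shutter plate (contact force between any of the fingers, the arm and shutter above 1 N).
It fails at once if the tin can is moved by more than 30 mm (distance of tin from where it was at the start of the episode above 0.03 m).
It fails at once if the steel collar is moved by more than 30 mm (distance of collar from where it was at the start of the episode above 0.03 m).
It fails at once if the hammer is moved by more than 30 mm (distance of hammer from where it was at the start of the episode above 0.03 m).
It fails at once if the flat bar is moved by more than 30 mm (distance of flatbar from where it was at the start of the episode above 0.03 m).
It also fails if it takes over 48 s, if anything falls off the work surface, if the arm or the gripper's body presses on something with over 40 N, if the wrist force passes 120 N, or if a joint passes its speed limit or range.

## Working session

There is one attempt and no reset: what is moved stays moved. The work goes in short steps, Python scripts to look and compute and a tool call to move; the robot and the scene stay as the last step left them, time stands still between calls to the robot, and variables do not carry over. Pictures are saved under pics/ and viewed, about 8 in all and at most 12, crops included, and the job is handed in when it is done.

Besides the shell and the picture viewer there is one more tool, called as name(argument=value, ...), one argument or row to a line, values as JSON. move_arm: Moves the arm, as the interface text tells. Its arguments: {"type":"object","properties":{"commands":{"type":"array"},"claw":{"type":"number"},"newtons":{"type":"number"}},"required":["commands"]}

```bash
ls; mkdir -p pics
cat > h.py <<'E'
import numpy as np, cv2
from workcell import *
def ray(cal,px):
    T=np.array(cal["T"]); d=np.array([(px[0]-cal["cx"])/cal["fx"],-(px[1]-cal["cy"])/cal["fy"],-1.])
    return T[:3,3],T[:3,:3]@d
def onz(cal,px,z):
    o,d=ray(cal,px); return o+d*(z-o[2])/d[2]
def proj(cal,p):
    T=np.array(cal["T"]); c=T[:3,:3].T@(np.array(p)-T[:3,3])
    return np.array([cal["cx"]+cal["fx"]*c[0]/-c[2],cal["cy"]-cal["fy"]*c[1]/-c[2]])
def shot(n,f):
    im=get_image(n); cv2.imwrite(f,cv2.cvtColor(im,cv2.COLOR_RGB2BGR)); return im
E
python3 - <<'E'
from h import *
print(sense()); 
a=[]
for n in("top","side"):
    a.append(shot(n,f"pics/{n}0.png")); c=get_calibration(n); print(n,{k:(np.round(v,3).tolist() if k=="T" else v) for k,v in c.items()})
    for l,z in(("sleeve_mid",.035),("pin_foot",.069),("pin_top",.125),("port",.06),("airbox",0),("tin",0),("collar",0)):
        for r in spot_point(l,n)[:4]:
            print(l,np.round(r["point"],1),round(r["conf"],2),onz(c,r["point"],z).round(4))
E
```

```text
pics
{'time_s': 0.0, 'q': array([ 1.12493562,  0.47777958,  0.02235972,  1.55645762, -0.01148478,
        1.10927492, -0.0830725 ]), 'dq': array([ 0.00195684,  0.000395  ,  0.00012104, -0.00144515,  0.00133438,
        0.00014398, -0.00089544]), 'joint_efforts': array([ 2.12166549e-05, -5.96443963e+01,  1.60828594e+00, -2.81190276e+01,
        1.25080286e-02,  9.55667929e-03, -2.63327144e-05]), 'position': array([ 0.22345443, -0.63631944,  0.23033725]), 'tool_rot': array([[-7.37687778e-04,  3.31410409e-01, -9.43486405e-01],
       [ 1.63202619e-03, -9.43485006e-01, -3.31411194e-01],
       [-9.99998396e-01, -1.78427251e-03,  1.55126889e-04]]), 'contact_force': array([-0.29244711, -0.43820169, -0.46653898]), 'moment': array([ 0.01945329,  0.06479648, -0.02541689]), 'width': 0.08551209876895688}
top {'fx': 464.9761669409553, 'fy': 464.9761669409553, 'cx': 317.72092833501233, 'cy': 202.5322052062856, 'T': [[-0.004, 0.993, -0.122, 0.349], [-1.0, -0.002, 0.02, -0.019], [0.02, 0.122, 0.992, 1.356], [0.0, 0.0, 0.0, 1.0]]}
sleeve_mid [387.5 220.4] 0.7 [ 0.4595 -0.2446  0.035 ]
sleeve_mid [33
[... 656 characters left out ...]
4784691, 'cx': 321.4104471851469, 'cy': 207.96202813807938, 'T': [[-0.868, 0.335, -0.367, 0.033], [-0.497, -0.58, 0.645, 0.797], [0.003, 0.742, 0.67, 0.978], [0.0, 0.0, 0.0, 1.0]]}
sleeve_mid [368.1 233.4] 0.82 [ 0.3699 -0.0807  0.035 ]
sleeve_mid [385.6 212. ] 0.77 [ 0.3625 -0.196   0.035 ]
sleeve_mid [341.7 226.3] 0.67 [ 0.4539 -0.0679  0.035 ]
sleeve_mid [365.5 197.3] 0.5 [ 0.4495 -0.2293  0.035 ]
pin_foot [271.5 252.8] 0.75 [0.5596 0.1551 0.069 ]
pin_top [270.8 236.4] 0.62 [0.5631 0.1462 0.125 ]
port [286.9 237.9] 0.79 [0.5591 0.078  0.06  ]
airbox [271.1 270.6] 0.59 [0.5612 0.1638 0.    ]
tin [317.3 198.4] 0.8 [ 0.6062 -0.1792  0.    ]
collar [364.2 177.7] 0.77 [ 0.5163 -0.3641 -0.    ]
```

Run:
```python
import cv2,numpy as np
a=cv2.imread("pics/top0.png")[130:300,200:480]; b=cv2.imread("pics/side0.png")[130:310,230:440]
a=cv2.resize(a,(800,486),interpolation=2); cv2.imwrite("pics/ta.png",a)
cv2.imwrite("pics/sa.png",cv2.resize(b,(700,600),interpolation=2))
```

```text
(no output)
```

View pics/ta.png

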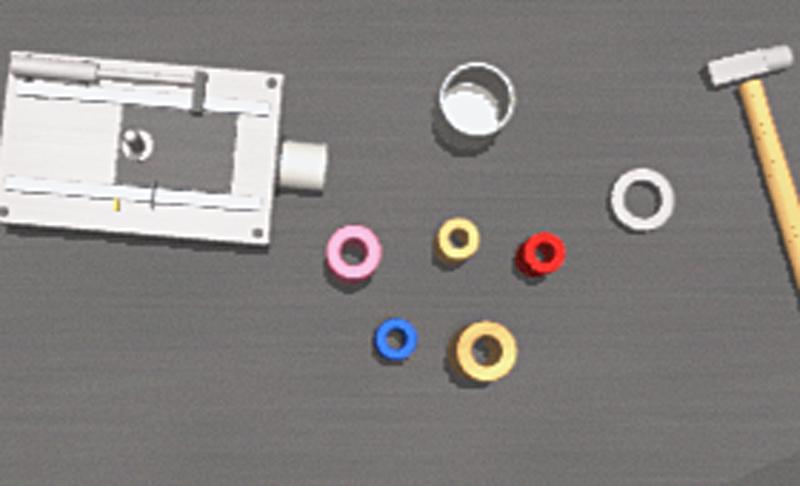

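View pics/sa.png

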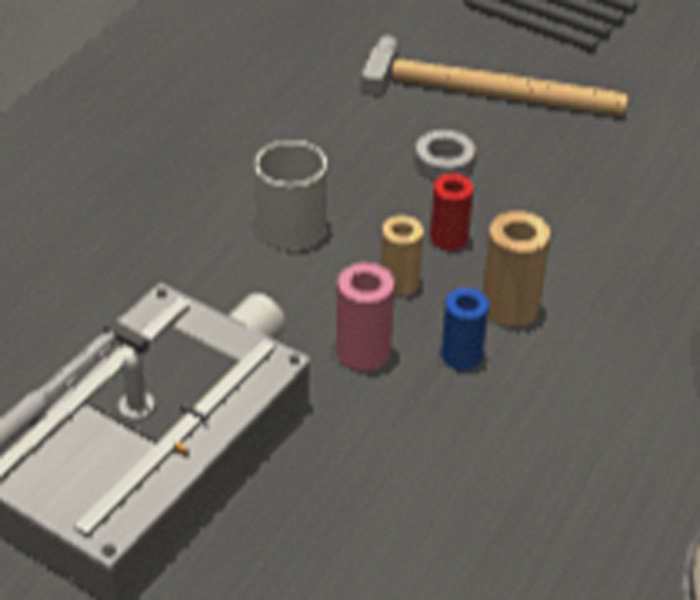

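The small light-wood tube is at top (360,214) and side (351,207). The other candidates are ruled out:
- Pink, blue and red are excluded by colour.
- The other wooden tube, at top (370,252), is clearly larger.

Next I'll measure the small one, the box and the pin.

Run:
```python
from h import *
ct,cs=get_calibration("top"),get_calibration("side")
a=cv2.imread("pics/top0.png"); h=cv2.cvtColor(a,cv2.COLOR_BGR2HSV)
m=cv2.inRange(h,(12,70,60),(32,255,255)); n,l,st,ce=cv2.connectedComponentsWithStats(m)
for i in range(1,n):
    if st[i,4]>60: print(st[i],ce[i], onz(ct,ce[i],.07))
# holes in crop coords -> full
k=.35
for p in((271,83),(257,233),(4,212)):
    print("hole",onz(ct,(200+p[0]*k,130+p[1]*k),.06).round(4))
for p in((285,73),(268,244),(12,52)): print("corner",onz(ct,(200+p[0]*k,130+p[1]*k),.06).round(4))
k=.3
for p in((161,293),(294,360),(109,551)):
    print("hole s",onz(cs,(230+p[0]*k,130+p[1]*k),.06).round(4))
def tri(p,q):
    o1,d1=ray(ct,p);o2,d2=ray(cs,q); A=np.stack([d1,-d2],1); t=np.linalg.lstsq(A,o2-o1,rcond=None)[0]
    x,y=o1+d1*t[0],o2+d2*t[1]; return ((x+y)/2).round(4),np.linalg.norm(x-y).round(4)
print("pin_foot",tri((250,179.4),(271.5,252.8)),"pin_top",tri((246.5,177.3),(270.8,236.4)))
print("slv top",tri((360.3,213.3),(230+403*.3,130+229*.3)))
c=cv2.resize(a[195:235,335:390],(770,560),interpolation=2)
cv2.imwrite("pics/crop.png",c)
```

```text
[   0   34  640   13 5104] [318.79447492  40.19474922] [ 0.98332278 -0.04957734  0.07      ]
[458 157  35  91 902] [475.36252772 203.02549889] [ 0.50493355 -0.48697337  0.07      ]
[352 206  16  17 192] [359.34375    213.71354167] [ 0.47547284 -0.16034592  0.07      ]
[357 242  24  22 379] [368.68337731 252.53825858] [ 0.36789538 -0.18454652  0.07      ]
hole [0.6327 0.0197 0.06  ]
hole [0.4829 0.0331 0.06  ]
hole [0.5041 0.2803 0.06  ]
corner [0.6429 0.0058 0.06  ]
corner [0.4721 0.0223 0.06  ]
corner [0.664  0.2766 0.06  ]
hole s [0.6287 0.0198 0.06  ]
hole s [0.4796 0.0327 0.06  ]
hole s [0.5008 0.2811 0.06  ]
pin_foot (array([0.5721, 0.1451, 0.0535]), np.float64(0.007)) pin_top (array([0.5665, 0.146 , 0.1238]), np.float64(0.0053))
slv top (array([ 0.475 , -0.1641,  0.067 ]), np.float64(0.0042))
```

View pics/crop.png

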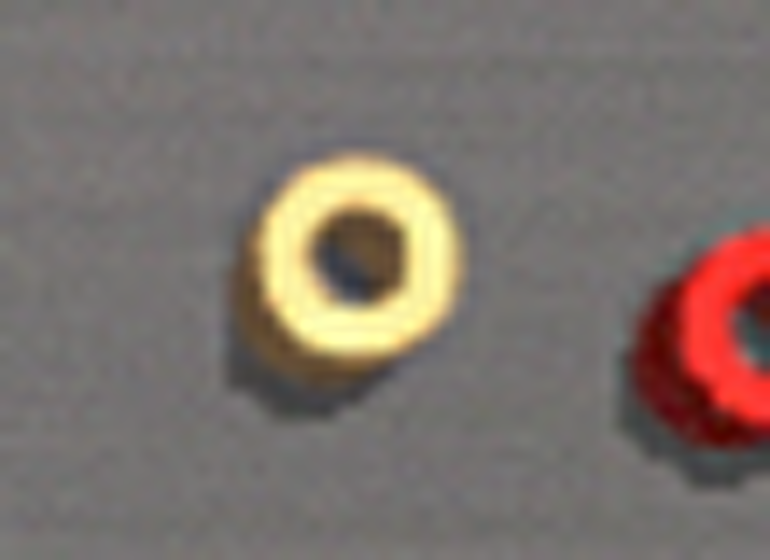

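The crop confirms a plain light-wood tube with its top ring at full px (360.8,213.1), about 39 mm across. That puts it near world (0.477,-0.164). The box yaw is about -5°. Now moving over the sleeve.

move_arm(
  commands=[
    [[0,-25,-28],3],
    [[0,-52,-58],6],
    [[0,-80,-88],9],
    [[0,-108,-118],12],
    [[0,-136,-149],15],
    [[0,-164,-180],18],
    [[0,-192,-210],21],
    [[0,-220,-241],24],
    [[0,-248,-271],24.4],
    [[0,-275,-300],24.4],
  ],
  claw=64,
  newtons=60,
)

```text
time_s: 1.8
position: [0.4164, -0.2763, 0.2317]
tool_rot: [[0.001, -0.088, -0.996], [-0.0, -0.996, 0.088], [-1.0, 0.0, -0.001]]
contact_force: [0.5, -0.2, -0.0]
width: 0.0637
```

```bash
cat > st.py <<'E'
from h import *
def goto(p,jaw=None):
    s=sense(); R=np.array(s["tool_rot"]); print("t",s["time_s"],"pos",s["position"].round(4),"w",round(s["width"],4),"F",s["contact_force"].round(1),"M",s["moment"].round(2))
    print("yaw tool y",np.degrees(np.arctan2(R[1,1],R[0,1])).round(2),"tilt",R[2].round(4)); 
    if p is not None: print("shift mm",(R.T@(np.array(p)-s["position"])*1000).round(1))
E
python3 -c "
from st import *
goto([.477,-.164,.22])"
```

```text
t 1.8 pos [ 0.4164 -0.2763  0.2317] w 0.0637 F [ 0.5 -0.2 -0. ] M [ 0.01 -0.06 -0.05]
yaw tool y -95.04 tilt [-1.e+00  4.e-04 -7.e-04]
shift mm [  11.6 -117.2  -50.5]
```

move_arm(
  commands=[
    [[0,-30,-12],0],
    [[0,-60,-25],0],
    [[4,-90,-38],0],
    [[8,-110,-48],0],
    [[10,-117,-50],0],
    [[10,-117,-50],0],
  ],
)

```text
time_s: 2.4
position: [0.4757, -0.1652, 0.2211]
tool_rot: [[-0.001, -0.086, -0.996], [0.0, -0.996, 0.086], [-1.0, -0.0, 0.001]]
contact_force: [-0.0, -0.1, 0.4]
width: 0.0638
```

Run:
```python
from st import *
goto(None)
c=get_calibration("wrist"); print({k:(np.round(v,4).tolist() if k=="T" else v) for k,v in c.items()})
shot("wrist","pics/w1.png")
for r in spot_point("sleeve_mid","wrist"): print(np.round(r["point"],1),r["conf"],onz(c,r["point"],.035).round(4))
print("exp top",proj(c,[.477,-.164,.07]))
```

```text
t 2.4 pos [ 0.4757 -0.1652  0.2211] w 0.0638 F [-0.  -0.1  0.4] M [-0.02  0.01  0.02]
yaw tool y -94.94 tilt [-1.e+00 -1.e-04  5.e-04]
{'fx': 293.01366095666026, 'fy': 293.01366095666026, 'cx': 327.15140739120113, 'cy': 195.45346201783929, 'T': [[-0.085, 0.9457, 0.3139, 0.557], [-0.9964, -0.0804, -0.0276, -0.1731], [-0.0008, -0.3151, 0.9491, 0.3647], [0.0, 0.0, 0.0, 1.0]]}
[284.  249.5] 0.95 [ 0.3809 -0.1031  0.035 ]
[236.  194.3] 0.86 [ 0.4585 -0.0561  0.035 ]
[326.5 168.4] 0.81 [ 0.4807 -0.1656  0.035 ]
[350.1 259.5] 0.79 [ 0.3595 -0.1855  0.035 ]
[402.1 176.3] 0.66 [ 0.4639 -0.2522  0.035 ]
exp top [325.16900768 179.64490078]
```

View pics/w1.png

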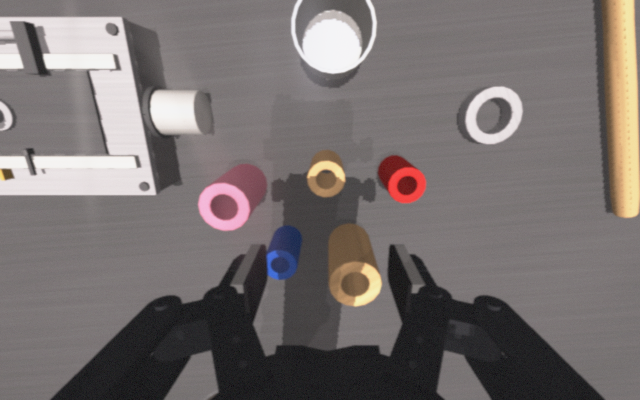

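Wrist view: the small wood sleeve's top ring is at (326,179), within 1 px of the prediction. The fingers have clearance to pink (232,195) and red (402,180). Descending and gripping.

move_arm(
  commands=[
    [[30,0,-1],0],
    [[65,0,-2],0],
    [[100,0,-2],0],
    [[135,0,-2],0],
    [[165,0,-2],0],
    [[185,0,-2],0],
    [[195,0,-2],0],
    [[197,0,-2],0],
    [[197,0,-2],0],
  ],
)

```text
time_s: 3.4
position: [0.478, -0.1669, 0.0249]
tool_rot: [[0.001, -0.089, -0.996], [-0.001, -0.996, 0.089], [-1.0, 0.001, -0.001]]
contact_force: [0.3, -0.2, -0.6]
width: 0.0641
```

move_arm(
  commands=[
    [[0,0,0],0],
    [[0,0,0],0],
    [[0,0,0],0],
    [[0,0,0],0],
    [[0,0,0],0],
    [[0,0,0],0],
    [[0,0,0],0],
    [[0,0,0],0],
  ],
  claw=30,
  newtons=60,
)

```text
time_s: 4.2
position: [0.4786, -0.1664, 0.0257]
tool_rot: [[0.002, -0.088, -0.996], [-0.001, -0.996, 0.088], [-1.0, 0.001, -0.002]]
contact_force: [-0.2, 0.4, 6.7]
width: 0.039
```

move_arm(
  commands=[
    [[-15,0,0],0],
    [[-45,0,0],0],
    [[-80,0,0],0],
    [[-115,0,0],0],
    [[-145,0,0],0],
    [[-160,0,0],0],
    [[-160,0,0],0],
  ],
)

```text
time_s: 4.9
position: [0.4794, -0.1665, 0.1873]
tool_rot: [[0.006, -0.088, -0.996], [-0.002, -0.996, 0.088], [-1.0, 0.001, -0.006]]
contact_force: [0.0, -0.0, -0.2]
width: 0.0388
```

```bash
python3 -c "
from st import *
goto([.56,.085,.19])"
```

```text
t 4.9 pos [ 0.4794 -0.1665  0.1873] w 0.0388 F [ 0.  -0.  -0.2] M [-0.02 -0.03  0.02]
yaw tool y -95.06 tilt [-1.      0.0013 -0.0059]
shift mm [  -2.7 -257.6  -58.2]
```

move_arm(
  commands=[
    [[0,-20,-5],0],
    [[0,-50,-11],0],
    [[0,-85,-19],0],
    [[0,-120,-27],0],
    [[0,-155,-35],0],
    [[0,-190,-43],0],
    [[0,-220,-50],0],
    [[0,-242,-55],0],
    [[0,-255,-58],0],
    [[0,-257,-58],0],
  ],
)

```text
time_s: 5.9
position: [0.5578, 0.0865, 0.1835]
tool_rot: [[-0.001, -0.085, -0.996], [0.0, -0.996, 0.085], [-1.0, -0.0, 0.001]]
contact_force: [0.0, 0.6, -1.5]
width: 0.039
```

Run:
```python
from st import *
goto(None)
goto(None)
c=get_calibration("wrist"); im=shot("wrist","pics/w2.png")
for l,z in(("pin_foot",.069),("pin_top",.125),("sleeve_mid",0)):
  for r in spot_point(l,"wrist")[:3]: print(l,np.round(r["point"],1),round(r["conf"],2),onz(c,r["point"],z).round(4))
u=np.array([np.sin(np.radians(5)),np.cos(np.radians(5))])
print("exp pin top/foot",proj(c,[.5675,.148,.125]),proj(c,[.5675,.148,.069]))
for z in(.125,.069): print(proj(c,[.5675,.148,z])-proj(c,[.5675,.149,z]),proj(c,[.5675,.148,z])-proj(c,[.5685,.148,z]))
t=get_image("top"); ct=get_calibration("top"); cs=get_calibration("side")
s=shot("side","pics/s2.png"); shot("top","pics/t2.png")
cv2.imwrite("pics/w2.png",cv2.resize(cv2.imread("pics/w2.png")[0:300,100:500],(800,600),interpolation=2))
```

```text
t 5.9 pos [0.5578 0.0865 0.1835] w 0.039 F [ 0.   0.6 -1.5] M [-0.04  0.01 -0.04]
yaw tool y -94.9 tilt [-1.0e+00 -4.0e-04  1.1e-03]
t 5.9 pos [0.5578 0.0865 0.1835] w 0.039 F [ 0.   0.6 -1.5] M [-0.04  0.01 -0.04]
yaw tool y -94.9 tilt [-1.0e+00 -4.0e-04  1.1e-03]
pin_foot [256.8 183.4] 0.58 [0.5707 0.1493 0.069 ]
pin_top [237.9 208.1] 0.74 [0.568  0.1509 0.125 ]
sleeve_mid [470.9 257.9] 0.98 [ 0.4326 -0.0861  0.    ]
sleeve_mid [494.7 307.6] 0.9 [ 0.3533 -0.1233  0.    ]
sleeve_mid [572.3 317.9] 0.82 [ 0.3273 -0.2304 -0.    ]
exp pin top/foot [241.87766481 208.42917066] [258.77031138 186.63860584]
[ 1.33953558 -0.10624528] [0.23860161 1.26458295]
[ 1.0769975  -0.08752135] [0.17172437 1.04025005]
```

View pics/w2.png

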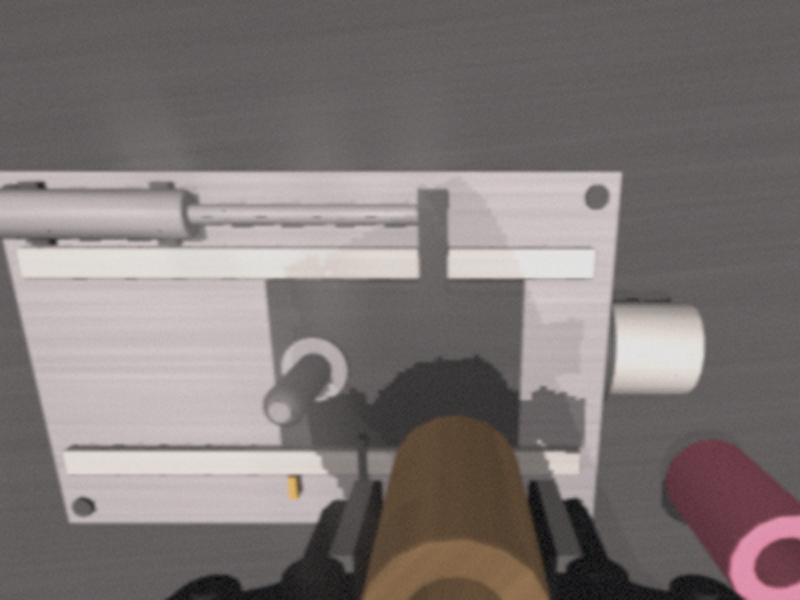

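Wrist view: pin tip at full px (239.5,205), foot collar centre at (257,185). Held sleeve is in front, with its underside arc at about (329,209). I'll fit the held sleeve's silhouette in the same picture to get its offset from the tool.

```bash
cat > fit.py <<'E'
from st import *
from scipy.optimize import minimize
def fit():
    s=sense(); c=get_calibration("wrist"); im=get_image("wrist"); p=s["position"]
    h=cv2.cvtColor(im,cv2.COLOR_RGB2HSV); m=cv2.inRange(h,(8,70,30),(25,255,255))
    n,l,st,ce=cv2.connectedComponentsWithStats(m)
    k=[i for i in range(1,n) if st[i,4]>1500]; i=min(k,key=lambda i:abs(ce[i][0]-328)+abs(ce[i][1]-270))
    cnt,_=cv2.findContours((l==i).astype(np.uint8),cv2.RETR_EXTERNAL,cv2.CHAIN_APPROX_NONE); m2=np.zeros(l.shape,np.uint8); cv2.drawContours(m2,cnt,-1,255,-1)
    a=np.linspace(0,2*np.pi,60)
    def hull(v):
        P=[proj(c,[p[0]+v[0]+.02*np.cos(t),p[1]+v[1]+.02*np.sin(t),p[2]+v[2]+z]) for t in a for z in(0,.07)]
        return cv2.convexHull(np.float32(P))
    def cost(v):
        r=np.zeros(m2.shape,np.uint8); cv2.fillConvexPoly(r,(hull(v)*16).round().astype(np.int32),255,shift=4)
        return np.count_nonzero(r!=m2)
    r=minimize(cost,[0,0,-.025],method="Nelder-Mead",options=dict(initial_simplex=[[0,0,-.025],[.004,0,-.025],[0,.004,-.025],[0,0,-.03]],xatol=1e-4,fatol=1))
    print("sleeve bottom offset from TCP",r.x.round(4),"mismatch px",r.fun,"of",np.count_nonzero(m2),"box",st[i])
    return c,im,p,r.x,hull(r.x)
E
python3 - <<'E'
from fit import *
c,im,p,v,hl=fit()
d=im.copy(); cv2.polylines(d,[hl.round().astype(np.int32)],True,(0,255,0),1)
for q,z in(((.5693,.1497),.125),((.5693,.1497),.069)):
    cv2.circle(d,proj(c,[*q,z]).round().astype(int).tolist(),1,(255,0,0),-1)
cv2.imwrite("pics/w3.png",cv2.cvtColor(cv2.resize(d[150:400,200:450],(600,600),interpolation=2),cv2.COLOR_RGB2BGR))
E
```

```text
sleeve bottom offset from TCP [-0.0032 -0.0007 -0.0284] mismatch px 218.0 of 10383 box [  278   208    99   140 10383]
```

View pics/w3.png

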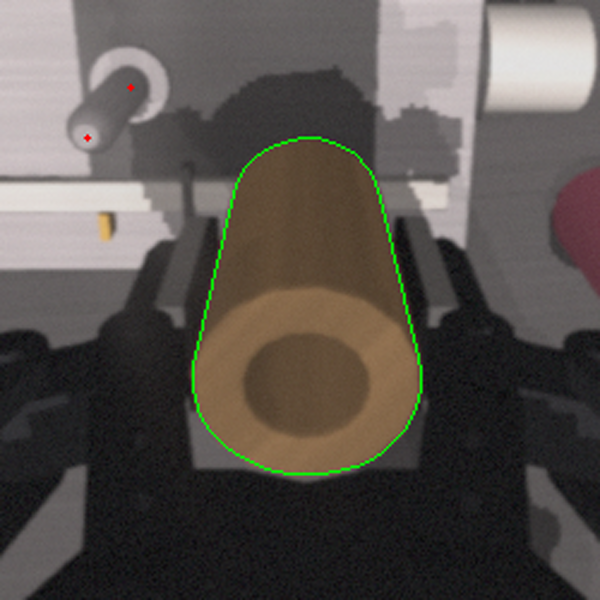

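The overlay fits: silhouette on the sleeve, red dots on the pin tip and foot. Going over the pin at (0.5725,0.1504) for the TCP.

move_arm(
  commands=[
    [[0,-12,-2],0],
    [[0,-28,-4],0],
    [[0,-45,-6],0],
    [[0,-58,-8],0],
    [[0,-64,-9],0],
    [[0,-65,-9],0],
    [[0,-65,-9],0],
  ],
)

```text
time_s: 7.0
position: [0.5727, 0.1487, 0.1841]
tool_rot: [[-0.0, -0.088, -0.996], [-0.001, -0.996, 0.088], [-1.0, 0.001, 0.0]]
contact_force: [-0.3, -0.0, -0.5]
width: 0.039
```

Run:
```python
from fit import *
c,im,p,v,hl=fit()
goto([.5693-v[0],.1497-v[1],.165])
```

```text
sleeve bottom offset from TCP [-0.0032 -0.0007 -0.0283] mismatch px 232.0 of 10364 box [  278   208    99   140 10364]
t 7.05 pos [0.5728 0.1481 0.1841] w 0.0388 F [-0.2  0.4 -1.9] M [ 0.05 -0.05  0.04]
yaw tool y -95.08 tilt [-1.e+00  7.e-04  2.e-04]
shift mm [19.1 -2.3  0.5]
```

move_arm(
  commands=[
    [[0,-2,0],0],
    [[5,-2,0],0],
    [[12,-2,0],0],
    [[20,-2,0],0],
    [[26,-2,0],0],
    [[31,-2,0],0],
    [[35,-2,0],0],
    [[39,-2,0],0],
    [[43,-2,0],0],
    [[43,-2,0],0],
  ],
)

```text
time_s: 8.05
position: [0.5727, 0.1507, 0.1407]
tool_rot: [[-0.001, -0.088, -0.996], [-0.0, -0.996, 0.088], [-1.0, 0.0, 0.001]]
contact_force: [-0.6, 0.4, -0.5]
width: 0.0389
```

Run:
```python
from fit import *
goto(None)
c,im,p,v,hl=fit()
s=shot("side","pics/s3.png")
x=proj(get_calibration("side"),[.569,.15,.12]).astype(int); print(x)
cs=cv2.resize(cv2.imread("pics/s3.png")[x[1]-60:x[1]+60,x[0]-60:x[0]+60],(400,400),interpolation=2)
w=cv2.resize(cv2.cvtColor(im,cv2.COLOR_RGB2BGR)[100:300,200:400],(400,400))
cv2.imwrite("pics/c3.png",np.hstack([cs,w]))
```

```text
t 8.05 pos [0.5727 0.1507 0.1407] w 0.0389 F [-0.6  0.4 -0.5] M [ 0.03 -0.02  0.01]
yaw tool y -95.05 tilt [-1.e+00  3.e-04  8.e-04]
sleeve bottom offset from TCP [-0.0026 -0.0009 -0.0277] mismatch px 258.0 of 10378 box [  278   208    98   140 10378]
[268 237]
```

View pics/c3.png

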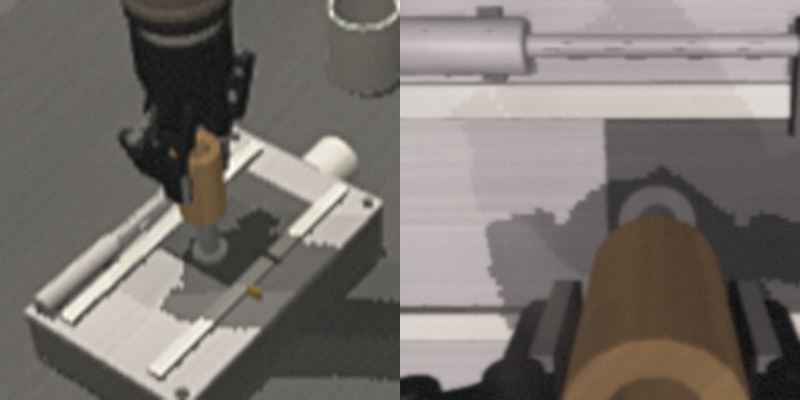

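The sleeve has started over the pin with no contact force, and the foot collar shows concentric below it. Continuing down.

move_arm(
  commands=[
    [[4,0,0],0],
    [[10,0,0],0],
    [[16,0,0],0],
    [[22,0,0],0],
    [[28,0,0],0],
    [[33,0,0],0],
    [[37,0,0],0],
    [[40,0,0],0],
    [[40,0,0],0],
  ],
)

```text
time_s: 9.05
position: [0.5728, 0.1508, 0.1009]
tool_rot: [[-0.001, -0.088, -0.996], [-0.0, -0.996, 0.088], [-1.0, 0.0, 0.001]]
contact_force: [-0.3, 0.2, -0.5]
width: 0.0388
```

move_arm(
  commands=[
    [[1,0,0],0],
    [[2,0,0],0],
    [[3,0,0],0],
    [[3,0,0],0],
  ],
)

```text
time_s: 9.45
position: [0.5729, 0.1508, 0.0983]
tool_rot: [[0.0, -0.088, -0.996], [-0.0, -0.996, 0.088], [-1.0, 0.0, -0.0]]
contact_force: [0.1, 0.6, -0.8]
width: 0.0386
```

move_arm(
  commands=[
    [[1,0,0],0],
    [[2,0,0],0],
    [[2,0,0],0],
  ],
)

```text
time_s: 9.75
position: [0.5729, 0.1508, 0.0961]
tool_rot: [[-0.0, -0.088, -0.996], [-0.0, -0.996, 0.088], [-1.0, 0.0, 0.0]]
contact_force: [0.8, -0.5, -1.2]
width: 0.0389
```

move_arm(
  commands=[
    [[1,0,0],0],
    [[2,0,0],0],
    [[2,0,0],0],
  ],
)

```text
time_s: 10.05
position: [0.5731, 0.1509, 0.0948]
tool_rot: [[0.0, -0.088, -0.996], [-0.0, -0.996, 0.088], [-1.0, 0.0, -0.0]]
contact_force: [-2.3, -1.0, 3.5]
width: 0.0391
```

Fully seated: contact at TCP z = 0.0948, so the underside is at about 69 mm. Holding briefly, then sliding toward +y of the box.

move_arm(
  commands=[
    [[0,0,0],0],
    [[0,0,0],0],
    [[0,0,0],0],
    [[0,-2,0],0],
    [[0,-5,0],0],
    [[0,-9,0],0],
    [[0,-14,0],0],
    [[0,-19,0],0],
    [[0,-24,0],0],
    [[0,-24,0],0],
  ],
  newtons=80,
)

```text
time_s: 11.05
position: [0.5751, 0.1726, 0.0948]
tool_rot: [[-0.001, -0.089, -0.996], [-0.003, -0.996, 0.089], [-1.0, 0.003, 0.0]]
contact_force: [-3.9, -7.4, 9.3]
width: 0.0386
```

```bash
cat > look.py <<'E'
import sys
from fit import *
goto(None)
s=shot("side","pics/tmp.png"); c=get_calibration("side")
x=proj(c,[.54,.15,.07]).astype(int)
a=cv2.resize(cv2.imread("pics/tmp.png")[x[1]-40:x[1]+60,x[0]-50:x[0]+50],(400,400),interpolation=2)
im=get_image("wrist")
b=cv2.resize(cv2.cvtColor(im,cv2.COLOR_RGB2BGR)[40:340,180:480],(400,400),interpolation=2)
cv2.imwrite(sys.argv[1],np.hstack([a,b]))
E
python3 look.py pics/l1.png
```

```text
t 11.05 pos [0.5751 0.1726 0.0948] w 0.0386 F [-3.9 -7.4  9.3] M [-1.56  0.77  0.03]
yaw tool y -95.1 tilt [-1.0e+00  3.4e-03  3.0e-04]
```

View pics/l1.png

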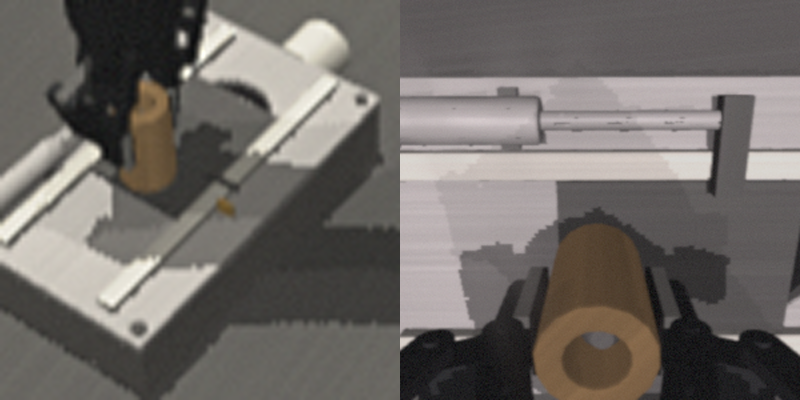

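move_arm(
  commands=[
    [[0,-3,0],0],
    [[0,-6,0],0],
    [[0,-9,0],0],
    [[0,-12,0],0],
    [[0,-14,0],0],
    [[0,-15,0],0],
    [[0,-15,0],0],
    [[0,-15,0],0],
  ],
)

```text
time_s: 11.95
position: [0.5762, 0.1858, 0.0948]
tool_rot: [[-0.001, -0.09, -0.996], [-0.005, -0.996, 0.09], [-1.0, 0.005, 0.001]]
contact_force: [-4.1, -8.3, 10.9]
width: 0.0387
```

```bash
python3 look.py pics/l2.png
python3 - <<'E'
from h import *
for n,z in(("side",.069),("wrist",.069)):
    c=get_calibration(n)
    for r in spot_point("pin_foot",n)[:2]: print(n,np.round(r["point"],1),round(r["conf"],2),onz(c,r["point"],z).round(4))
c=get_calibration("side"); x=proj(c,[.54,.15,.07]).astype(int); print("crop origin",x-[50,40])
E
```

```text
t 11.95 pos [0.5762 0.1858 0.0948] w 0.0387 F [-4.1 -8.3 10.9] M [-1.87  0.89  0.02]
yaw tool y -95.18 tilt [-1.      0.0052  0.001 ]
side [263.7 256. ] 0.77 [0.5716 0.1757 0.069 ]
wrist [ 54.1 245.4] 0.19 [0.5837 0.3604 0.069 ]
crop origin [228 213]
```

View pics/l2.png

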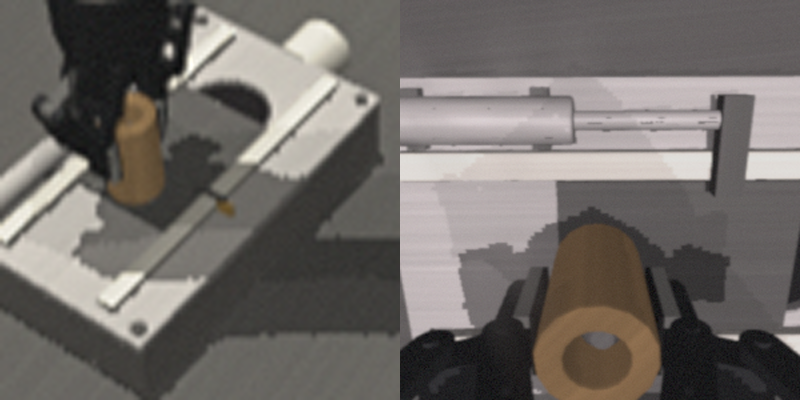

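Run:
```python
from h import *
u=np.array([np.sin(np.radians(5)),np.cos(np.radians(5))]); 
c=get_calibration("wrist"); s=sense(); T=np.array(c["T"])
def gap(tcp,b,k):
    cc=dict(c); TT=T.copy(); TT[:3,3]+=np.array(tcp)-s["position"]; cc["T"]=TT
    return (onz(cc,b,.072)-onz(cc,k,.082))[:2]@u*1000
g0=gap((.5578,.0865,.1835),(100+193/2,215/2),(100+418/2,195/2))
g2=gap(s["position"],(180+575*.75,40+120*.75),(180+714*.75,40+97*.75)) if 0 else gap(s["position"],(180+175*.75,40+120*.75),(180+314*.75,40+97*.75))
g1=gap((.5751,.1726,.0948),(180+142*.75,40+120*.75),(180+316*.75,40+97*.75))
print("gap shut,l1,l2",g0,g1,g2,"travel est",g0-g1,g0-g2)
cs=get_calibration("side"); B=np.array([.5648,.1505]); ux=np.array([u[1],-u[0]])
W=lambda x,y,z:proj(cs,[*(B+x*ux+y*u),z])
im=cv2.imread("pics/tmp.png"); o=np.array([228,203]); k=6
d=cv2.resize(im[o[1]:o[1]+90,o[0]:o[0]+110],None,fx=k,fy=k,interpolation=2)
P=lambda q:((np.array(q)-o+.5)*k).round().astype(np.int32)
cir=[P(W(.033*np.cos(t),-.06+.033*np.sin(t),.06)) for t in np.linspace(0,6.28,60)]
cv2.polylines(d,[np.array(cir)],True,(0,255,0),1)
for y,col in((-.065,(0,255,255)),(-.06,(0,0,255)),(-.055,(255,255,0))):
    cv2.line(d,P(W(-.04,y,.064)).tolist(),P(W(.04,y,.064)).tolist(),col,1)
cv2.imwrite("pics/l3.png",d)
```

```text
gap shut,l1,l2 94.35246169059798 68.86316984152883 54.306647539039865 travel est 25.489291849069147 40.04581415155811
```

View pics/l3.png

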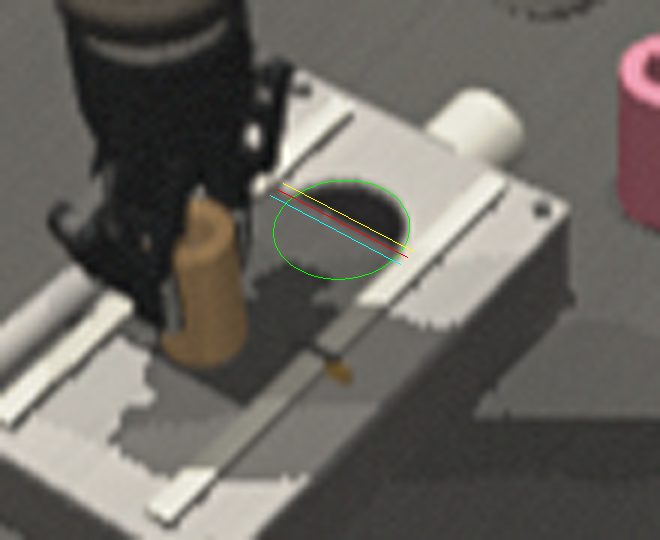

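Run:
```python
from h import *
u=np.array([np.sin(np.radians(5)),np.cos(np.radians(5))]); ux=np.array([u[1],-u[0]])
g=cv2.imread("pics/tmp.png",0).astype(np.float32); g0=cv2.imread("pics/side0.png",0).astype(np.float32)
cs=get_calibration("side"); B=np.array([.5648,.1505])
def prof(g,xs,ys,z):
    q=np.array([[proj(cs,[*(B+x*ux+y*u),z]) for y in ys] for x in xs],np.float32)
    return cv2.remap(g,q[...,0],q[...,1],cv2.INTER_CUBIC).mean(0)
ys=np.arange(-.11,-.02,.003)
for n,i,xs in(("now",g,np.arange(-.012,.013,.004)),("shut",g0,np.arange(-.02,.021,.005))):
    print(n,[f"{y*1000:.0f}:{v:.0f}" for y,v in zip(ys,prof(i,xs,ys,.064))])
# same edge shift by comparing shutter's +y end on the free side, and pointer on rail
ys=np.arange(-.05,.05,.003)
for n,i in(("now",g),("shut",g0)):
    print(n,"rail",[f"{y*1000:.0f}:{v:.0f}" for y,v in zip(ys,prof(i,[-.049,-.047,-.045],ys,.070))])
print("mark",[f"{y*1000:.0f}:{v:.0f}" for y,v in zip(ys,prof(cv2.imread('pics/side0.png')[...,0].astype(np.float32),[-.062,-.06,-.058],ys,.060))])
```

```text
now ['-110:195', '-107:196', '-104:196', '-101:197', '-98:198', '-95:200', '-92:196', '-89:162', '-86:106', '-83:65', '-80:43', '-77:40', '-74:39', '-71:40', '-68:38', '-65:40', '-62:68', '-59:97', '-56:106', '-53:104', '-50:102', '-47:102', '-44:102', '-41:102', '-38:102', '-35:102', '-32:101', '-29:91', '-26:74', '-23:65']
shut ['-110:181', '-107:181', '-104:182', '-101:185', '-98:177', '-95:141', '-92:102', '-89:90', '-86:92', '-83:94', '-80:94', '-77:94', '-74:94', '-71:94', '-68:94', '-65:94', '-62:94', '-59:94', '-56:95', '-53:94', '-50:95', '-47:95', '-44:95', '-41:95', '-38:95', '-35:95', '-32:94', '-29:92', '-26:90', '-23:88']
now rail ['-50:224', '-47:224', '-44:225', '-41:224', '-38:224', '-35:225', '-32:225', '-29:230', '-26:219', '-23:187', '-20:144', '-17:120', '-14:121', '-11:124', '-8:125', '-5:125', '-2:124', '1:125', '4:125', '7:126', '10:104', '13:64', '16:80', '19:117', '22:126', '25:124', '28:122', '31:122', '34:123', '37:123', '40:122', '43:123', '46:130', '49:138']
shut rail ['-50:227', '-47:225', '-44:226', '-41:226', '-38:225', '-35:227', '-32:227', '-29:231', '-26:223', '-23:161', '-20:88', '-17:137', '-14:220', '-11:231', '-8:226', '-5:225', '-2:224', '1:225', '4:224', '7:224', '10:225', '13:222', '16:223', '19:224', '22:224', '25:222', '28:222', '31:222', '34:219', '37:219', '40:220', '43:220', '46:219', '49:220']
mark ['-50:183', '-47:181', '-44:183', '-41:182', '-38:181', '-35:180', '-32:181', '-29:181', '-26:183', '-23:176', '-20:161', '-17:170', '-14:183', '-11:181', '-8:180', '-5:181', '-2:180', '1:182', '4:181', '7:158', '10:95', '13:45', '16:100', '19:168', '22:185', '25:182', '28:179', '31:179', '34:179', '37:178', '40:180', '43:179', '46:178', '49:177']
```

Three readings agree on travel: plate edge moved −95.2 → −61.8 mm (33.4 mm), and the pointer 33.9 mm, sitting at the brass mark. A small nudge of 1.5 mm is left.

move_arm(
  commands=[
    [[0,-1,0],0],
    [[0,-1.5,0],0],
    [[0,-1.5,0],0],
    [[0,-1.5,0],0],
    [[0,-1.5,0],0],
    [[0,-1.5,0],0],
  ],
)

```text
time_s: 12.75
position: [0.5763, 0.1871, 0.0948]
tool_rot: [[-0.002, -0.09, -0.996], [-0.005, -0.996, 0.09], [-1.0, 0.005, 0.001]]
contact_force: [-5.2, -9.4, 11.2]
width: 0.0388
```

```bash
python3 look.py pics/l4.png
python3 - <<'E'
from h import *
u=np.array([np.sin(np.radians(5)),np.cos(np.radians(5))]); ux=np.array([u[1],-u[0]])
g=cv2.imread("pics/tmp.png",0).astype(np.float32); cs=get_calibration("side"); B=np.array([.5648,.1505])
def prof(xs,ys,z):
    q=np.array([[proj(cs,[*(B+x*ux+y*u),z]) for y in ys] for x in xs],np.float32)
    return cv2.remap(g,q[...,0],q[...,1],cv2.INTER_CUBIC).mean(0)
ys=np.arange(-.07,-.05,.0005); p=prof(np.arange(-.012,.013,.004),ys,.064); print("edge",np.interp(71,p,ys)*1000)
ys=np.arange(.005,.025,.0005); w=125-prof([-.049,-.047,-.045],ys,.07); w=w.clip(0); print("pointer",(w@ys/w.sum())*1000)
E
```

```text
t 12.75 pos [0.5763 0.1871 0.0948] w 0.0388 F [-5.2 -9.4 11.2] M [-1.99  0.94  0.1 ]
yaw tool y -95.19 tilt [-1.      0.0054  0.0011]
edge -60.97735927896354
pointer 15.082329168769778
```

View pics/l4.png

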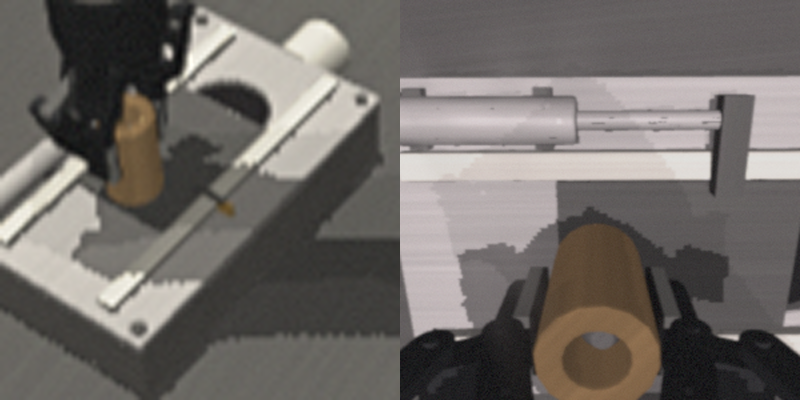

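The sleeve is down, the pointer is at the mark, and travel is about 34.5 mm. Handing in.

```bash
python3 -c "
from workcell import *
print(sign_off())"
```

```text
the job is handed in; nothing more can be done
None
```

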